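Make up a drawing kit and a gluing kit in the model-making studio

ROBOT

A 6-joint arm with a two-finger parallel gripper is mounted at the origin on the work surface. World frame = base frame: x ahead of the robot, y to its left, z up, the work surface at z = 0. Lengths are in m, angles in rad, forces in N, time in s.
With the tool pointing down it reaches from about 0.425 to 0.95 m from the base axis. Payload 3.5 kg.
Tool frame: the origin (TCP) lies on the mounting face of the last link; the fingertips stand 173 mm ahead of it and the grasp point (between the pads) lies 155 mm ahead of it; z points along the fingers, y is the line along which they close (so a half turn about z gives the same grasp; the last joint's range is limited). The gripper opens to 85 mm and grips with 20 to 120 N. Pads are 22 mm wide; open, the fingers measure 114 mm over their backs; the gripper's body (76 mm by 85 mm) begins 54 mm behind the grasp point. The pads swing forward as they close: fully open they stand 13 mm farther back than shut.
Start: joints at [-1.417, 0.286, 1.577, -0, 1.279, -0.15], TCP at [0.202, -0.644, 0.405] pointing down, gripper open.
Joint ranges: [-2.77, 2.77], [-0.9, 2.22], [0.21, 2.48], [-1.53, 4.67], [0.24, 2.81], [-2.84, 2.84]. Speed limits (rad/s): [2.79, 2.79, 3.14, 3.14, 3.14, 3.14].

INTERFACE

Orientations are given as a rotation vector (axis times angle).
In Python, from cell import env, snapshot, workorder gives the robot as it stands. The module is installed in compiled form; this text tells all that it offers.
- The arm moves only by the tool send_rows, never from a script. Its argument "motion" is a list of rows, each a list of 7 numbers: the shift along the tool's x, y, z in m, then the turn, a rotation vector about the tool's x, y, z in rad, then the opening, from 0 (shut) to 1 (fully open). In form: [[dx, dy, dz, wx, wy, wz, fingers], ...]. A call has 1 to 5 rows; each row is the pose to reach, as a shift and turn from the pose commanded when the call began, along the tool's axes at that moment; what a row does not reach only later rows make up. A row lasts 1/12 s, in which the tool goes at most 41.7 mm and 7.16 degrees, less where a joint would pass 70% of its speed; a pose out of reach is approached as far as the arm can. A call with a gripper value outside its range is refused whole. The fingers move at their own pace and stop on an object; "force" is the grip in N (left out, the last holds). Time passes only in rows, so rows that repeat a pose let the fingers close. It gives the time, the measured TCP pose, the force, the opening and the grip force at its end, in the units of the state.
- env.read_state(): the state, without advancing time (a new reading comes with each control period).
- snapshot(name): name is "scene" or "top"; returns a dict with "frame" (420x560x3 uint8, blue, green, red), "fx", "fy", "cx", "cy" (pixels), "R" (3x3) and "t" (3): a world point X has camera coordinates R X + t. Camera axes: x right, y down, z forward; pixel columns grow to the right and rows downward; lengths in m; the calibration is good to about 2 mm. A picture is of the moment at which its call begins. There is no depth.
- workorder.sign_off(): hands the job in; it is judged then, once.
The state is a dict: "time": time; "joints": joint angles; "joint_vel": joint speeds; "tau": joint torques, N m; "tcp_pos": TCP position; "tool_rot": TCP orientation; "contact_force": force on the tool from outside, world axes, zero at the start; "torque": the same for the moment, N m; "width": opening from 0.0 (shut) to 1.0 (fully open); "grip_force": force on a finger pad.
Only numpy, scipy, OpenCV 4.12 (cv2) and the standard library are available. Lean on these libraries where they do the work, as an engineer would, in place of code of your own. Each camera call takes 0.05 s, during which the arm holds its last target. There are 200 camera calls.

TASK

Make up two kits for the model-making class. Drawing kit: swing the clear lid of the instrument case right back so that it stays open by itself, lift out the compass and lay it flat in the long bay of the two-bay tray, and lay the eraser flat in that tray's short bay. Gluing kit: stand the glue bottle in the round collar of the other tray and put the small tape roll flat over that tray's post; keep the bottle upright all the time, leave the large tape roll where it is, and leave the case open.

Things in the scene. Friction and masses are not known exactly. Their poses are not given: they have to be found in the camera images.
- draw_tray: Two-bay plywood tray, fixed, 211 x 90 mm, 16 mm high, floor and walls 4 mm thick. Origin: centre of underside, on the table; x along its length (roughly away from the robot), z up. Inside, the long bay (for the compass) spans x = -101.5 to +23.5 mm (centre -39), nearer the robot; the short bay (eraser) x = +27.5 to +101.5 mm (centre +64.5). Both 82 mm wide in y, centred on y = 0.
- glue_tray: Plywood tray with a grey round collar and a wooden post, fixed, 190 x 120 mm, rim 12 mm high, floor 4 mm. Origin: centre of underside; x along its length (roughly away from the robot), z up. Collar (the bottle stands in it on the tray floor): axis x = -45 mm, y = 0, inside radius 28, outside 34, top at z = 22 mm. Post (for the small roll): x = +45 mm, y = 0, radius 8, top at z = 32 mm.
- case: Instrument case, black plastic, fixed, 100 (x) x 130 (y) x 32 mm high without its lid, walls 4 mm; inside floor a dark blue pad at z = 12 mm. Origin: centre of underside; x roughly away from the robot, z up. The lid's hinge runs along y at x = +50 mm, z = 32 mm: it opens upward and away from the robot. The compass lies inside, along y.
- case_lid (a joint): Hinge angle of the case's clear plastic lid (100 x 130 x 5 mm, 60 g): 0 = shut (as at the start), grows as it opens, 1.95 = stop, leaning back. It swings freely: let go below about 1.5 it falls shut, above about 1.65 it falls back onto its stop and stays, the tab's tip then 155 mm above the table.
- lid_tab (a point): Centre of the black tab on the lid's front edge; its frame turns with the lid (axes as the case's when shut). Tab 14 mm wide (y), 8 mm thick, sticking out 31 mm beyond the lid's edge; the centre is 115 mm from the hinge along the lid and, shut, 4 mm above the hinge line. It can be pinched from above across its width and lifted in an arc, pivoting between the fingers.
- compass: Folded drawing compass, steel, lying flat: 105 mm long (x), 14 mm wide (y), 12 mm high, 60 g; thick end with dark knurled handle at +x, two thin points at -x. Origin: middle of its length, on the underside; centre of mass within 15 mm of it. Starts in the shut case, seen through the lid, its length along the case's y.
- eraser: White eraser with a brown card sleeve, 55 (x) x 22 (y) x 13 mm, 30 g. Origin: centre of its underside, z up.
- glue: White plastic glue bottle standing upright: round body of radius 20 mm up to 58 mm, shoulder to 68 mm, pointed nozzle to 88 mm, 90 g. Origin: centre of its underside, z along its axis.
- small_roll: The smaller of the two tape rolls, lying flat: outside diameter 50 mm, hole diameter 38 mm, 18 mm high, 30 g. Origin: centre of its underside.
- large_roll: The larger tape roll, to be left alone: outside diameter 70 mm, hole 52 mm, 24 mm high. Origin: centre of its underside.
There are look-alikes about, which are no part of the job. What is shaped like the small_roll but green is not meant.

How it is judged:
By the outcome, as a careful person would: the job done as asked, in the order asked, and still so for the second after the job is handed in, with the robot touching nothing.
It also fails if it takes over 120 s, if anything falls off the work surface, if the arm or the gripper's body presses on something with over 40 N, if the wrist force passes 120 N, or if a joint passes its speed limit or range.

## Working session

There is one attempt and no reset: what is moved stays moved. The work goes in short steps, Python scripts to look and compute and a tool call to move; the robot and the scene stay as the last step left them, time stands still between calls to the robot, and variables do not carry over. Pictures are saved under pics/ and viewed, at most 14 in all, crops included, and the job is handed in when it is done.

Besides the shell and the picture viewer there is one more tool, called after "Emit:" as name(argument=value, ...) on one line, values as JSON. send_rows: Moves the arm, as the interface text tells. Its arguments: {"type":"object","properties":{"motion":{"type":"array"},"force":{"type":"number"}},"required":["motion"]}

```bash
mkdir -p pics
python3 - <<'E'
from cell import env, snapshot
import cv2,pickle
for n in("scene","top"):
    s=snapshot(n);cv2.imwrite(f"pics/{n}0.png",s["frame"]);pickle.dump(s,open(f"{n}0.pkl","wb"))
    print(n,s["fx"],s["cx"],s["cy"],s["R"],s["t"])
print(env.read_state())
E
```

```text
scene 457.15871672850244 281.5014769946675 211.2185517021975 [[ 0.53847561  0.84263105 -0.00411455]
 [ 0.60331966 -0.38894552 -0.69622322]
 [-0.58825964  0.37241683 -0.71781356]] [-0.27587662 -0.25563047  1.36128378]
top 470.6013144249975 284.20282031568445 204.70174667891573 [[ 7.87106704e-03 -9.99968287e-01  1.21338147e-03]
 [-9.90029281e-01 -7.96348503e-03 -1.40636429e-01]
 [ 1.40641632e-01 -9.43244222e-05 -9.90060565e-01]] [0.00727007 0.49993651 1.21775069]
{'time': 0.1, 'joints': array([-1.41699008e+00,  2.87117774e-01,  1.57804647e+00,  2.78677016e-05,
        1.27861218e+00, -1.49987542e-01]), 'joint_vel': array([ 0.00072982, -0.00118087, -0.00523038, -0.00267426, -0.00162193,
       -0.0003832 ]), 'tau': array([ 1.34499423e-03, -4.07292831e+01, -2.93698275e+01, -1.37451711e-04,
        3.41674684e-03, -5.71586469e-06]), 'tcp_pos': array([ 0.20192394, -0.64385032,  0.40344936]), 'tool_rot': array([-3.10326306e+00, -4.75022308e-01, -3.53311882e-05]), 'contact_force': array([-0.21245324,  0.47139517,  0.22981188]), 'torque': array([-0.01664705, -0.00489172,  0.0251128 ]), 'grip_force': 0.0, 'width': 1.0010142091701955}
```

View pics/top0.png

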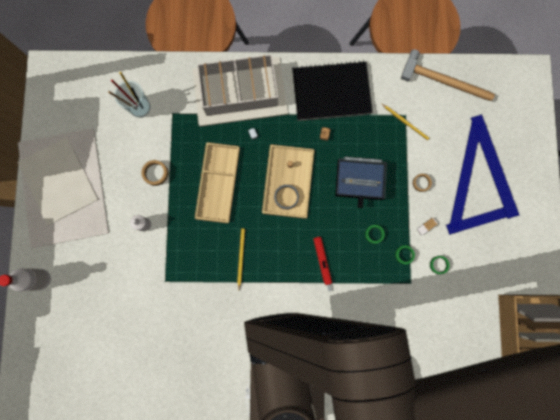

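View pics/scene0.png

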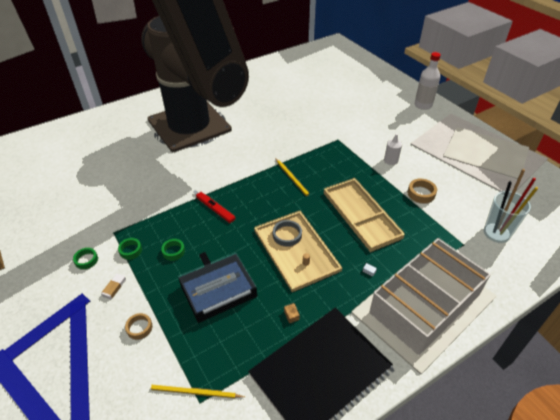

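The top view shows the draw tray at (217,182), the glue tray at (288,182), the case at (362,178) with its tab at (361,203), and the large roll at (155,172).

What each target could be confused with:
- **Small roll:** the tan ring at (423,183) is my choice. The green rings at (375,234), (405,255) and (440,265) are decoys, and the large roll is at (155,172).
- **Eraser:** the white and brown block at (430,226) is my choice. The white cube at (253,133) and brown cube at (325,133) are decoys.
- **Glue:** the bottle at (140,223) is my choice. The red-capped bottle at (25,280) is a decoy.

```bash
cat > h.py <<'E'
import numpy as np,cv2,pickle
from scipy.spatial.transform import Rotation as Ro
def ray(s,u,v,z):
    R=np.array(s["R"]);t=np.array(s["t"]);C=-R.T@t
    d=R.T@np.array([(u-s["cx"])/s["fx"],(v-s["cy"])/s["fy"],1])
    return C+d*(z-C[2])/d[2]
def proj(s,X):
    c=np.array(s["R"])@np.array(X)+s["t"];return np.array([s["fx"]*c[0]/c[2]+s["cx"],s["fy"]*c[1]/c[2]+s["cy"]])
def blobs(s,lo,hi,box,amin=15):
    x0,y0,x1,y1=box;h=cv2.cvtColor(s["frame"],cv2.COLOR_BGR2HSV)
    m=cv2.inRange(h,np.array(lo),np.array(hi));k=np.zeros_like(m);k[y0:y1,x0:x1]=m[y0:y1,x0:x1]
    return [c for c in cv2.findContours(k,cv2.RETR_EXTERNAL,cv2.CHAIN_APPROX_NONE)[0] if cv2.contourArea(c)>amin]
def rect(s,c,z):
    p=np.array([ray(s,u,v,z)[:2] for u,v in c[:,0,:]],np.float32)*1000
    return cv2.minAreaRect(p)
E
python3 - <<'E'
from h import *
s=pickle.load(open("top0.pkl","rb"));f=s["frame"]
def show(n,box,lo,hi,z,amin=15):
    for c in blobs(s,lo,hi,box,amin):
        r=rect(s,c,z);print(n,"c",np.round(r[0],1),"size",np.round(r[1],1),"ang",round(r[2],1),cv2.boundingRect(c))
show("draw",(185,135,248,230),(10,50,90),(30,255,255),.016,200)
show("glueT",(255,138,322,226),(10,50,90),(30,255,255),.012,200)
show("roll",(408,168,440,198),(5,60,40),(30,255,255),.018)
show("large",(135,155,178,192),(5,60,40),(30,255,255),.024)
show("sleeve",(414,212,445,240),(5,90,40),(30,255,255),.013)
h=cv2.cvtColor(f,cv2.COLOR_BGR2HSV)
for n,p in dict(bg=(410,140),mat=(400,220),casewall=(338,180),tab=(361,203),pad=(350,175),comp=(365,181),er=(435,222),bot=(140,223),collar=(278,196)).items(): print(n,h[p[1],p[0]])
def cr(box,w,hh):
    x0,y0,x1,y1=box;return cv2.resize(f[y0:y1,x0:x1],(w,hh),interpolation=cv2.INTER_CUBIC)
a=cr((325,145,455,245),780,600);cv2.imwrite("pics/c1.png",a)
b=np.hstack([cr((115,195,165,245),400,400),cr((195,130,245,180+50-50),400,400)])
q=pickle.load(open("scene0.pkl","rb"))["frame"]
b=np.vstack([np.hstack([cr((120,150,170,250),200,400),cr((190,135,325,230),568,400)])]);cv2.imwrite("pics/c2.png",b)
E
```

```text
draw c [563.9 194.6] size [ 94.  215.4] ang 83.3 (195, 143, 45, 80)
glueT c [570.    1.3] size [123.6 194.7] ang 84.0 (262, 145, 52, 73)
roll c [ 566.4 -363. ] size [47.  49.7] ang 0.5 (413, 174, 19, 18)
large c [588.4 365. ] size [66.4 71. ] ang 0.5 (141, 160, 27, 25)
sleeve c [ 453.9 -381.7] size [19.1 27.1] ang 36.5 (425, 219, 11, 11)
bg [ 30  16 210]
mat [ 82 197  53]
casewall [108  76  67]
tab [60 14 18]
pad [109  91  98]
comp [103  21 108]
er [ 16  76 179]
bot [  9  17 149]
collar [ 18  99 126]
```

View pics/c1.png

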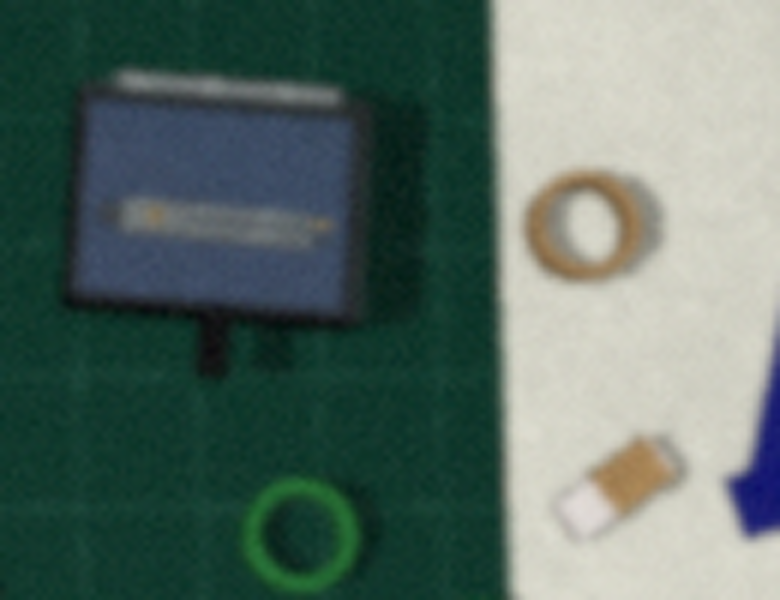

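View pics/c2.png

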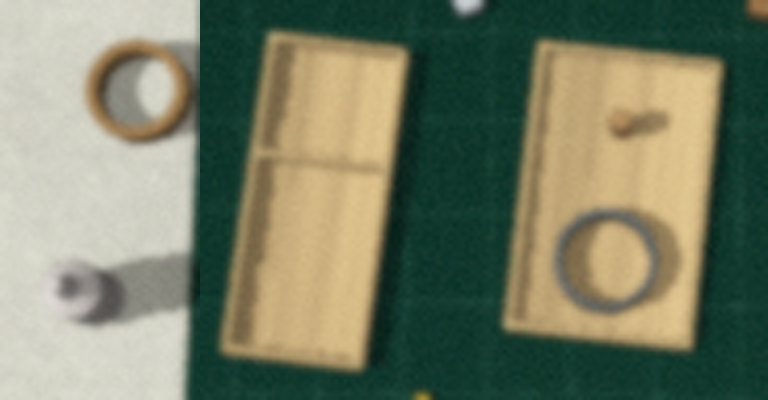

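The crops confirm the choices. The case has its tab at about (360,203), and the compass lies along y with its handle to the left. The tan ring is at (422,182), the eraser is centred near (428,226), the bottle nozzle is at (138,222), the collar centre at (287,197) and the post top at (290,163).

```bash
cat >> h.py <<'E'
def tw(s,X):pass
def to(st,pos,psi,pitch=0):
    "tool-frame shift (mm) and turn (deg) from state to TCP pos, tool x at yaw psi deg, pointing down"
    R=Ro.from_rotvec(st["tool_rot"]);G=Ro.from_euler('z',psi,degrees=True)*Ro.from_euler('x',180,degrees=True)
    return np.round(R.inv().apply(np.array(pos)-st["tcp_pos"])*1000,1),np.round(np.degrees((R.inv()*G).as_rotvec()),1)
E
python3 - <<'E'
from h import *
s=pickle.load(open("top0.pkl","rb"));q=pickle.load(open("scene0.pkl","rb"))
c1=lambda x,y:(325+x/6-.5,145+y/6-.5)
c2=lambda x,y:(190+(x-200)/4.207-.5,135+y/4.21-.5)
P=lambda uv,z:np.round(ray(s,*uv,z)*1000,1)
print("tab",P(c1(212,348),.036),"tip",P(c1(212,376),.036))
for n,p in dict(fl=(66,305),fr=(357,325),bl=(82,85),br=(370,100)).items():print(n,P(c1(*p),.037))
print("comp",P(c1(105,215),.02),P(c1(330,230),.02))
print("eraser",P(c1(617,487),.007),P(c1(567,522),.013),P(c1(667,452),.013))
print("collar",P(c2(607,260),.022),"post",P(c2(620,120),.032))
print("divider",P(c2(257,155),.016),P(c2(385,169),.016))
print("bottle noz",P((120+70/4-.5,150+288/4-.5),.085),"body",P((120+76/4-.5,150+292/4-.5),.058))
for c in blobs(s,(0,0,0),(180,255,70),(350,198,372,212),5)[:3]:print(rect(s,c,.036))
d=blobs(s,(90,0,95),(125,60,255),(338,160,386,198),10);print([ (rect(s,c,.02)) for c in d])
from cell import env
st=env.read_state();print(to(st,[.42,-.21,.36],-4))
E
```

```text
tab [ 507.3 -190.1   36. ] tip [ 494.8 -190.    36. ]
fl [ 526.  -125.4   37. ]
fr [ 518.  -254.5   37. ]
bl [ 626.2 -133.3   37. ]
br [ 620.3 -262.6   37. ]
comp [ 570.1 -145.2   20. ] [ 564.1 -246.9   20. ]
eraser [ 449.7 -376.7    7. ] [ 433.1 -351.9   13. ] [ 465.1 -397.9   13. ]
collar [524.8   5.9  22. ] post [614.3  -1.7  32. ]
divider [592.9 233.6  16. ] [584.3 150.3  16. ]
bottle noz [446.7 385.1  85. ] body [446.9 389.6  58. ]
((501.9783020019531, -191.8975067138672), (34.9560546875, 56.715118408203125), 0.45995092391967773)
[((566.6829833984375, -195.39332580566406), (85.28714752197266, 17.97764778137207), 85.40536499023438)]
(array([ 337.9, -348.7,   44.3]), array([-0.1,  0. , 21.4]))
```

Emit:
send_rows(motion=[[0.427, -0.342, 0.1, 0, 0, 0.379, 0.5], [0.427, -0.342, 0.1, 0, 0, 0.379, 0.5], [0.427, -0.342, 0.1, 0, 0, 0.379, 0.5], [0.427, -0.342, 0.1, 0, 0, 0.379, 0.5], [0.427, -0.342, 0.1, 0, 0, 0.379, 0.5]])

```text
time: 0.52
tcp_pos: [0.3168, -0.4721, 0.3663]
tool_rot: [-3.138, 0.12, 0.001]
contact_force: [0.8, 0.3, -0.2]
width: 0.503
grip_force: 0.0
```

```bash
cat > n.py <<'E'
import sys;from h import *
from cell import env
a=list(map(float,sys.argv[1:]));st=env.read_state()
print(np.round(st["tcp_pos"]*1000,1),"w",round(st["width"],3),"F",np.round(st["contact_force"],1),"t",st["time"])
for i in range(0,len(a),4):print(*to(st,np.array(a[i:i+3])/1000,a[i+3]))
E
python3 n.py 507 -190 300 -4.3
```

```text
[ 316.8 -472.1  366.3] w 0.503 F [ 0.8  0.3 -0.2] t 0.5167
[ 168.2 -295.7   66.5] [-0.1  0.  -0.1]
```

Emit:
send_rows(motion=[[0.1, -0.176, 0.04, 0, 0, 0, 0.5], [0.1, -0.176, 0.04, 0, 0, 0, 0.5], [0.1, -0.176, 0.04, 0, 0, 0, 0.5], [0.1, -0.176, 0.04, 0, 0, 0, 0.5], [0.1, -0.176, 0.04, 0, 0, 0, 0.5]])

```text
time: 0.93
tcp_pos: [0.4298, -0.3038, 0.3265]
tool_rot: [-3.139, 0.118, 0.001]
contact_force: [0.5, 1.0, -1.4]
width: 0.499
grip_force: 0.0
```

Emit:
send_rows(motion=[[0.068, -0.12, 0.026, 0, 0, 0, 0.5], [0.068, -0.12, 0.026, 0, 0, 0, 0.5], [0.068, -0.12, 0.026, 0, 0, 0, 0.5], [0.068, -0.12, 0.026, 0, 0, 0, 0.5], [0.068, -0.12, 0.026, 0, 0, 0, 0.5]])

```text
time: 1.35
tcp_pos: [0.5069, -0.1882, 0.2997]
tool_rot: [-3.138, 0.11, 0.004]
contact_force: [0.2, -0.6, -0.9]
width: 0.499
grip_force: 0.0
```

```bash
python3 n.py 507 -190 300 -4.3 507 -190 201 -4.3; python3 -c "
from cell import snapshot;import cv2
s=snapshot('top')['frame'];cv2.imwrite('pics/a1.png',cv2.resize(s[100:300,250:500],(750,600)))"
```

```text
[ 506.9 -188.2  299.7] w 0.499 F [ 0.2 -0.6 -0.9] t 1.35
[ 0.3  1.8 -0.3] [-0.1  0.1  0.3]
[ 0.5  2.  98.7] [-0.1  0.1  0.3]
```

Emit:
send_rows(motion=[[0, 0.001, 0.035, 0, 0, 0, 0.5], [0, 0.002, 0.07, 0, 0, 0, 0.5], [0, 0.002, 0.104, 0, 0, 0, 0.5], [0, 0.002, 0.104, 0, 0, 0, 0.3], [0, 0.002, 0.104, 0, 0, 0, 0]], force=30)

```text
time: 1.82
tcp_pos: [0.5046, -0.1941, 0.1957]
tool_rot: [-3.137, 0.121, 0.007]
contact_force: [-0.2, 0.2, 1.2]
width: 0.226
grip_force: 0.1
```

Emit:
send_rows(motion=[[0, 0, 0, 0, 0, 0, 0], [0, 0, 0, 0, 0, 0, 0], [0, 0, 0, 0, 0, 0, 0], [0, 0, 0, 0, 0, 0, 0]])

```text
time: 2.15
tcp_pos: [0.5049, -0.1922, 0.1984]
tool_rot: [-3.134, 0.12, 0.007]
contact_force: [-2.7, 7.9, -1.3]
width: 0.15
grip_force: 32.5
```

```bash
python3 n.py
python3 - <<'E'
import numpy as np
a=.0  # hinge-relative arc of tab centre in tool frame (x fwd, z down), start angle atan2(4,115)
L=np.hypot(115,4);t0=np.arctan2(4,115)
for th in range(10,106,6):
    t=np.radians(th);print(th,np.round([L*np.cos(t0)-L*np.cos(t0+t),-(L*np.sin(t0+t)-L*np.sin(t0))],1),end=' ')
E
```

```text
[ 504.9 -192.2  198.4] w 0.15 F [-2.7  7.9 -1.3] t 2.15
10 [  2.4 -19.9] 16 [  5.6 -31.5] 22 [  9.9 -42.8] 28 [ 15.3 -53.5] 34 [ 21.9 -63.6] 40 [ 29.5 -73. ] 46 [ 38.  -81.5] 52 [ 47.4 -89.1] 58 [ 57.5 -95.6] 64 [  68.2 -101.1] 70 [  79.4 -105.4] 76 [  91.1 -108.6] 82 [ 103.  -110.4] 88 [ 115.  -111.1] 94 [ 127.  -110.4] 100 [ 138.9 -108.6]
```

Emit:
send_rows(motion=[[0.0024, -0.002, -0.02, 0, 0, 0, 0], [0.0083, -0.002, -0.039, 0, 0, 0, 0], [0.0174, -0.002, -0.057, 0, 0, 0, 0], [0.0295, -0.002, -0.073, 0, 0, 0, 0], [0.0442, -0.002, -0.087, 0, 0, 0, 0]])

```text
time: 2.57
tcp_pos: [0.5503, -0.1946, 0.2877]
tool_rot: [-3.139, 0.12, -0.004]
contact_force: [3.9, 2.0, -8.8]
width: 0.158
grip_force: 31.4
```

```bash
python3 n.py; python3 -c "
from cell import snapshot;import cv2
s=snapshot('scene')['frame'];cv2.imwrite('pics/a2.png',cv2.resize(s[140:340,120:370],(750,600)))"
```

```text
[ 550.3 -194.6  287.7] w 0.158 F [ 3.9  2.  -8.8] t 2.5667
```

View pics/a2.png

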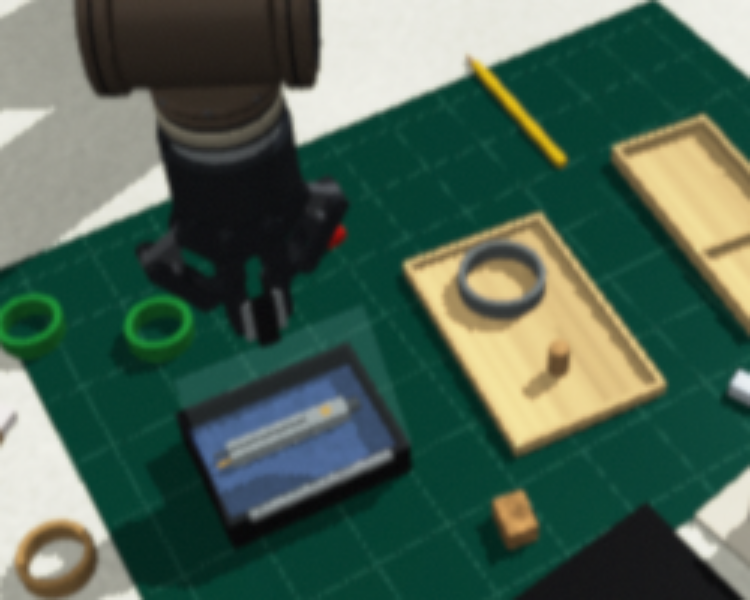

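The lid is coming up at about half open, with the tab held between the fingers at crop (262,315). I'll continue the arc.

Emit:
send_rows(motion=[[0.0168, 0, -0.011, 0, 0, 0, 0], [0.0352, 0, -0.0187, 0, 0, 0, 0], [0.0548, 0, -0.0233, 0, 0, 0, 0], [0.0748, 0, -0.0243, 0, 0, 0, 0], [0.0908, 0, -0.0227, 0, 0, 0, 0]])

```text
time: 3.03
tcp_pos: [0.6419, -0.2014, 0.3124]
tool_rot: [-3.139, 0.119, -0.005]
contact_force: [-2.0, 4.3, 3.4]
width: 0.152
grip_force: 34.1
```

```bash
python3 n.py; python3 -c "
from cell import snapshot;import cv2
s=snapshot('scene')['frame'];cv2.imwrite('pics/a3.png',cv2.resize(s[140:340,120:370],(750,600)))"
```

```text
[ 641.9 -201.4  312.4] w 0.152 F [-2.   4.3  3.4] t 3.0333
```

View pics/a3.png

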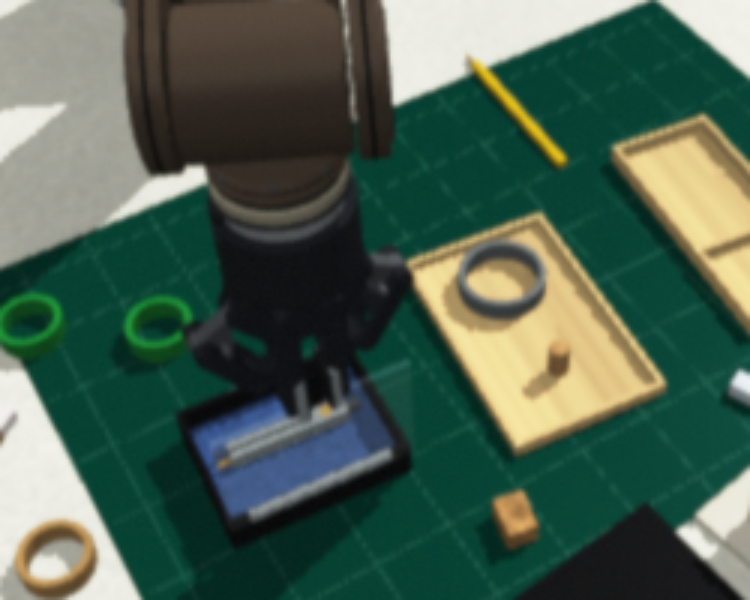

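Emit:
send_rows(motion=[[0.008, 0, 0.002, 0, 0, 0, 0], [0.0155, 0, 0.004, 0, 0, 0, 0], [0.0155, 0, 0.004, 0, 0, 0, 0], [0.0155, 0, 0.004, 0, 0, 0, 0.5], [0.0155, 0, 0.004, 0, 0, 0, 0.5]])

```text
time: 3.5
tcp_pos: [0.6563, -0.2035, 0.3063]
tool_rot: [3.137, -0.118, 0.007]
contact_force: [0.1, -0.3, 0.1]
width: 0.426
grip_force: 0.0
```

Emit:
send_rows(motion=[[0, 0, 0, 0, 0, 0, 0.5], [0, 0, 0, 0, 0, 0, 0.5], [0, 0, -0.02, 0, 0, 0, 0.5], [0, 0, -0.06, 0, 0, 0, 0.5], [0, 0, -0.08, 0, 0, 0, 0.5]])

```text
time: 3.92
tcp_pos: [0.6562, -0.2033, 0.3864]
tool_rot: [3.138, -0.119, 0.005]
contact_force: [0.9, -0.5, 1.0]
width: 0.501
grip_force: 0.0
```

```bash
python3 n.py 567 -196 270 86; python3 -c "
from cell import snapshot;import cv2
s=snapshot('scene')['frame'];cv2.imwrite('pics/a4.png',cv2.resize(s[140:340,120:370],(750,600)))"
```

```text
[ 656.2 -203.3  386.4] w 0.501 F [ 0.9 -0.5  1. ] t 3.9167
[-89.8  -0.7 116.1] [  0.2  -0.1 -90.3]
```

View pics/a4.png

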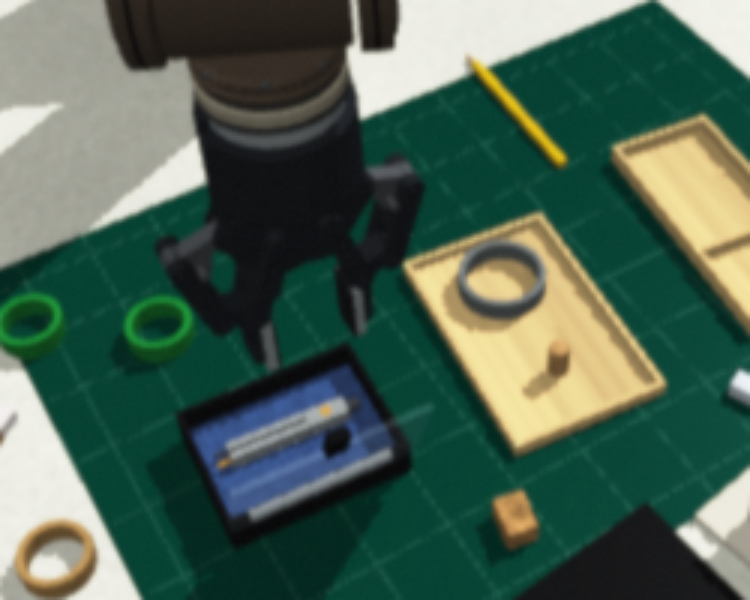

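The lid now leans back by itself, with its tab tip at crop (337,443). Next is the compass.

Emit:
send_rows(motion=[[-0.03, 0, 0, 0, 0, -0.12, 0.4], [-0.07, 0, 0, 0, 0, -0.24, 0.4], [-0.09, -0.001, 0, 0, 0, -0.36, 0.4], [-0.09, -0.001, 0, 0, 0, -0.48, 0.4], [-0.09, -0.001, 0, 0, 0, -0.6, 0.4]])

```text
time: 4.38
tcp_pos: [0.5649, -0.1951, 0.3828]
tool_rot: [-3.032, -0.822, 0.001]
contact_force: [0.6, -0.1, 0.5]
width: 0.397
grip_force: 0.0
```

Emit:
send_rows(motion=[[0, 0, 0.01, 0, 0, -0.12, 0.4], [0, 0, 0.02, 0, 0, -0.24, 0.4], [0, 0, 0.03, 0, 0, -0.36, 0.4], [0, 0, 0.04, 0, 0, -0.48, 0.4], [0, 0, 0.05, 0, 0, -0.6, 0.4]])

```text
time: 4.8
tcp_pos: [0.566, -0.1952, 0.3324]
tool_rot: [2.653, 1.682, -0.0]
contact_force: [-0.0, -0.7, -0.3]
width: 0.404
grip_force: 0.0
```

Emit:
send_rows(motion=[[0, 0, 0.02, 0, 0, -0.12, 0.4], [0, 0, 0.04, 0, 0, -0.24, 0.4], [0, 0, 0.06, 0, 0, -0.37, 0.4], [0, 0, 0.066, 0, 0, -0.37, 0.4], [0, 0, 0.066, 0, 0, -0.37, 0.4]])

```text
time: 5.22
tcp_pos: [0.5654, -0.1948, 0.2645]
tool_rot: [-2.304, -2.128, 0.003]
contact_force: [-0.4, 0.0, 0.3]
width: 0.401
grip_force: 0.0
```

```bash
python3 n.py 567 -196 188 86
python3 - <<'E'
from h import *
from cell import snapshot
s=snapshot('scene');cv2.imwrite('pics/a5.png',cv2.resize(s["frame"][140:340,120:370],(750,600)))
# compass ends in scene view from a4 crop (scale 3): 
for p in((218,464),(358,403)):print(np.round(ray(s,120+p[0]/3-.5,140+p[1]/3-.5,.018)*1000,1))
E
```

```text
[ 565.4 -194.8  264.5] w 0.401 F [-0.4  0.   0.3] t 5.2167
[-1.3  2.  76.5] [-0.3 -0.1 -0.5]
[ 563.4 -247.    18. ]
[ 570.1 -143.1   18. ]
```

View pics/a5.png

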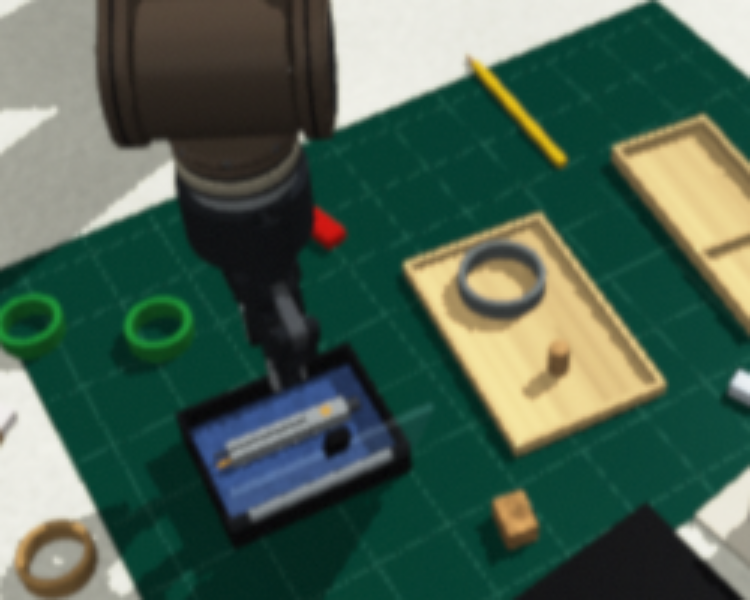

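The lid stays back and the gripper is over the compass. The two views agree on its centre, (567,-195) mm.

Emit:
send_rows(motion=[[-0.001, 0.002, 0.03, 0, 0, 0, 0.4], [-0.001, 0.002, 0.055, 0, 0, 0, 0.4], [-0.001, 0.002, 0.07, 0, 0, 0, 0.4], [-0.001, 0.002, 0.077, 0, 0, 0, 0.4], [-0.001, 0.002, 0.077, 0, 0, 0, 0]], force=40)

```text
time: 5.68
tcp_pos: [0.5682, -0.1961, 0.1895]
tool_rot: [-2.305, -2.133, 0.001]
contact_force: [0.1, -0.1, -0.6]
width: 0.272
grip_force: 0.0
```

Emit:
send_rows(motion=[[0, 0, 0, 0, 0, 0, 0], [0, 0, 0, 0, 0, 0, 0], [0, 0, 0, 0, 0, 0, 0], [0, 0, 0, 0, 0, 0, 0]])

```text
time: 6.02
tcp_pos: [0.5688, -0.1964, 0.1914]
tool_rot: [2.303, 2.134, 0.001]
contact_force: [0.3, -0.5, -0.3]
width: 0.147
grip_force: 40.9
```

Emit:
send_rows(motion=[[0, 0, -0.02, 0, 0, 0, 0], [0, 0, -0.05, 0, 0, 0, 0], [0, 0, -0.09, 0, 0, 0, 0], [0, 0, -0.09, 0, 0, 0, 0]])

```text
time: 6.35
tcp_pos: [0.571, -0.1974, 0.2895]
tool_rot: [2.293, 2.125, 0.008]
contact_force: [1.3, -0.7, 0.8]
width: 0.144
grip_force: 40.9
```

Emit:
send_rows(motion=[[0.196, -0.037, 0, 0, 0, 0, 0], [0.196, -0.037, 0, 0, 0, 0, 0], [0.196, -0.037, 0, 0, 0, 0, 0], [0.196, -0.037, 0, 0, 0, 0, 0], [0.196, -0.037, 0, 0, 0, 0, 0]])

```text
time: 6.77
tcp_pos: [0.5456, 0.0046, 0.2807]
tool_rot: [2.303, 2.135, 0.002]
contact_force: [0.9, 0.3, -1.3]
width: 0.146
grip_force: 40.9
```

Emit:
send_rows(motion=[[0.196, -0.037, 0, 0, 0, 0, 0], [0.196, -0.037, 0, 0, 0, 0, 0], [0.196, -0.037, 0, 0, 0, 0, 0], [0.196, -0.037, 0, 0, 0, 0, 0], [0.196, -0.037, 0, 0, 0, 0, 0]])

```text
time: 7.18
tcp_pos: [0.5236, 0.2031, 0.2809]
tool_rot: [2.303, 2.136, 0.003]
contact_force: [-0.2, -0.1, -0.8]
width: 0.144
grip_force: 40.9
```

Emit:
send_rows(motion=[[0, 0, 0, 0, 0, 0.12, 0], [0, 0, 0, 0, 0, 0.24, 0], [0, 0, 0, 0, 0, 0.36, 0], [0, 0, 0, 0, 0, 0.48, 0], [0, 0, 0, 0, 0, 0.6, 0]])

```text
time: 7.6
tcp_pos: [0.5243, 0.2007, 0.2806]
tool_rot: [2.836, 1.351, 0.002]
contact_force: [0.4, 0.4, -0.2]
width: 0.146
grip_force: 40.9
```

Emit:
send_rows(motion=[[0, 0, 0, 0, 0, 0.12, 0], [0, 0, 0, 0, 0, 0.24, 0], [0, 0, 0, 0, 0, 0.36, 0], [0, 0, 0, 0, 0, 0.48, 0], [0, 0, 0, 0, 0, 0.6, 0]])

```text
time: 8.02
tcp_pos: [0.5244, 0.2004, 0.2807]
tool_rot: [-3.109, -0.452, -0.002]
contact_force: [0.5, -0.5, -0.3]
width: 0.148
grip_force: 40.9
```

Emit:
send_rows(motion=[[0, 0, 0, 0, 0, 0.12, 0], [0, 0, 0, 0, 0, 0.24, 0], [0, 0, 0, 0, 0, 0.36, 0], [0, 0, 0, 0, 0, 0.41, 0], [0, 0, 0, 0, 0, 0.41, 0]])

```text
time: 8.43
tcp_pos: [0.5244, 0.2004, 0.2806]
tool_rot: [-3.136, 0.182, -0.002]
contact_force: [1.1, -0.3, -0.1]
width: 0.146
grip_force: 40.9
```

```bash
python3 n.py 525 199 184 -6.5
python3 - <<'E'
from h import *
from cell import snapshot
s=snapshot('scene');t=snapshot('top')
cv2.imwrite('pics/a6.png',np.hstack([cv2.resize(s["frame"][120:270,280:420],(400,429)),cv2.resize(t["frame"][120:270,160:300],(400,429))]))
E
```

```text
[524.4 200.4 280.6] w 0.146 F [ 1.1 -0.3 -0.1] t 8.4333
[ 0.6  1.4 96.6] [-0.  -0.1 -0.2]
```

View pics/a6.png

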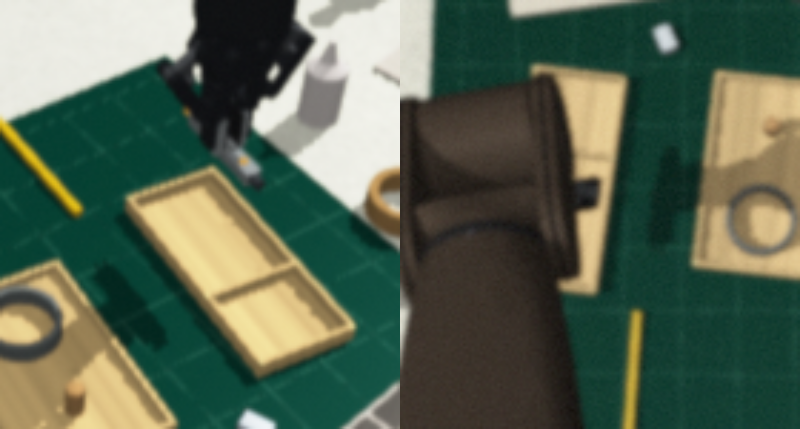

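The compass hangs level with its handle toward +x. I'll check its offset along the grip before lowering.

Run:
```python
from h import *
s=pickle.load(open("scene0.pkl","rb"))
print(ray(s,280+262*.35-.5,120+186*.35-.5,.107)*1000, proj(s,[.577,.194,.107]))
```

```text
[575.94199054 197.17211881 107.        ] [370.41389026 185.39409524]
```

Emit:
send_rows(motion=[[0, 0.001, 0.04, 0, 0, 0, 0], [0, 0.001, 0.07, 0, 0, 0, 0], [0, 0.001, 0.088, 0, 0, 0, 0], [0, 0.001, 0.096, 0, 0, 0, 0], [0, 0.001, 0.096, 0, 0, 0, 0]])

```text
time: 8.95
tcp_pos: [0.5242, 0.1994, 0.1837]
tool_rot: [3.136, -0.179, -0.004]
contact_force: [-0.0, 0.4, -0.8]
width: 0.145
grip_force: 42.2
```

Emit:
send_rows(motion=[[0, 0, 0, 0, 0, 0, 0.4], [0, 0, 0, 0, 0, 0, 0.4], [0, 0, 0, 0, 0, 0, 0.4], [0, 0, -0.03, 0, 0, 0, 0.4], [0, 0, -0.07, 0, 0, 0, 0.4]])

```text
time: 9.37
tcp_pos: [0.5224, 0.1989, 0.2509]
tool_rot: [3.134, -0.181, -0.014]
contact_force: [-0.1, 0.9, -0.5]
width: 0.401
grip_force: 0.0
```

Emit:
send_rows(motion=[[0, 0, -0.04, 0, 0, 0, 0.6], [0, 0, -0.08, 0, 0, 0, 0.6], [0, 0, -0.1, 0, 0, 0, 0.6], [0, 0, -0.1, 0, 0, 0, 0.6]])

```text
time: 9.7
tcp_pos: [0.5257, 0.1998, 0.362]
tool_rot: [-3.133, 0.18, -0.022]
contact_force: [0.8, 0.9, 0.5]
width: 0.6
grip_force: 0.0
```

```bash
python3 n.py 449.5 -376 260 -55
```

```text
[525.7 199.8 362. ] w 0.6 F [0.8 0.9 0.5] t 9.7
[-11.2 581.1  99.4] [-0.6 -0.6 48.4]
```

Emit:
send_rows(motion=[[-0.004, 0.194, 0, 0, 0, 0, 0.6], [-0.004, 0.194, 0, 0, 0, 0, 0.6], [-0.004, 0.194, 0, 0, 0, 0, 0.6], [-0.004, 0.194, 0, 0, 0, 0, 0.6], [-0.004, 0.194, 0, 0, 0, 0, 0.6]])

```text
time: 10.12
tcp_pos: [0.4969, 0.0047, 0.3533]
tool_rot: [3.135, -0.182, -0.001]
contact_force: [-0.6, -0.4, -0.3]
width: 0.601
grip_force: 0.0
```

Emit:
send_rows(motion=[[-0.004, 0.194, 0, 0, 0, 0, 0.6], [-0.004, 0.194, 0, 0, 0, 0, 0.6], [-0.004, 0.194, 0, 0, 0, 0, 0.6], [-0.004, 0.194, 0, 0, 0, 0, 0.6], [-0.004, 0.194, 0, 0, 0, 0, 0.6]])

```text
time: 10.53
tcp_pos: [0.4706, -0.188, 0.3535]
tool_rot: [3.135, -0.184, -0.0]
contact_force: [0.8, -0.2, 0.6]
width: 0.594
grip_force: 0.0
```

Emit:
send_rows(motion=[[-0.004, 0.193, 0, 0, 0, 0, 0.6], [-0.004, 0.193, 0, 0, 0, 0, 0.6], [-0.004, 0.193, 0, 0, 0, 0, 0.6], [-0.004, 0.193, 0, 0, 0, 0, 0.6], [-0.004, 0.193, 0, 0, 0, 0, 0.6]])

```text
time: 10.95
tcp_pos: [0.4442, -0.3797, 0.3533]
tool_rot: [3.135, -0.184, -0.0]
contact_force: [0.1, 0.7, 0.2]
width: 0.597
grip_force: 0.0
```

Emit:
send_rows(motion=[[0, 0, 0.02, 0, 0, 0.12, 0.6], [0, 0, 0.04, 0, 0, 0.24, 0.6], [0, 0, 0.06, 0, 0, 0.36, 0.6], [0, 0, 0.08, 0, 0, 0.48, 0.6], [0, 0, 0.1, 0, 0, 0.6, 0.6]])

```text
time: 11.37
tcp_pos: [0.4451, -0.3762, 0.2522]
tool_rot: [-2.939, 1.108, 0.001]
contact_force: [0.2, -0.0, -0.2]
width: 0.601
grip_force: 0.0
```

Emit:
send_rows(motion=[[0, 0, 0, 0, 0, 0.12, 0.6], [0, 0, 0, 0, 0, 0.245, 0.6], [0, 0, 0, 0, 0, 0.245, 0.6]])

```text
time: 11.62
tcp_pos: [0.4451, -0.376, 0.2525]
tool_rot: [-2.784, 1.453, 0.003]
contact_force: [0.9, -0.1, -0.6]
width: 0.603
grip_force: 0.0
```

```bash
python3 n.py 449.5 -376 176.5 -55
python3 - <<'E'
from h import *
from cell import snapshot
s=snapshot('scene');t=snapshot('top')
a=cv2.resize(s["frame"][230:330,60:160],(400,400));b=cv2.resize(t["frame"][180:280,380:480],(400,400))
cv2.imwrite('pics/a7.png',np.hstack([a,b]))
print("exp",proj(s,[.4495,-.376,.007]),proj(t,[.4495,-.376,.007]))
c=s["frame"][120:270,280:420];d=t["frame"][120:270,160:300]
cv2.imwrite('pics/a8.png',np.vstack([np.hstack([a,b])[:,:,:],]) if 0 else np.vstack([cv2.resize(np.hstack([s["frame"][230:330,60:160],t["frame"][180:280,380:480]]),(600,300)),cv2.resize(np.hstack([s["frame"][170:270,320:420],t["frame"][130:230,180:280]]),(600,300))]))
E
```

```text
[ 445.1 -376.   252.5] w 0.603 F [ 0.9 -0.1 -0.6] t 11.6167
[ 2.7 -3.6 76. ] [ 0.   0.1 -0.1]
exp [113.06308346 286.59373807] [427.07581837 225.72914689]
```

View pics/a8.png

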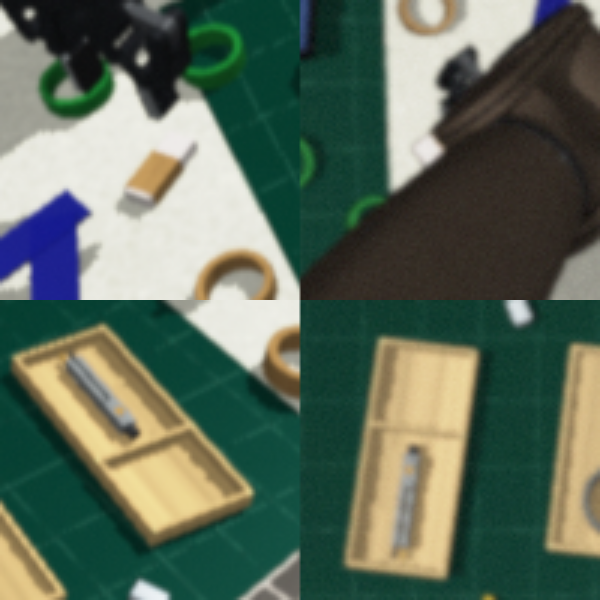

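The compass lies flat in the long bay. The eraser sits at about (113,287) in the scene view, where I expected it.

Emit:
send_rows(motion=[[0.003, -0.004, 0.03, 0, 0, 0, 0.6], [0.003, -0.004, 0.055, 0, 0, 0, 0.6], [0.003, -0.004, 0.07, 0, 0, 0, 0.6], [0.003, -0.004, 0.076, 0, 0, 0, 0.6], [0.003, -0.004, 0.076, 0, 0, 0, 0.1]], force=30)

```text
time: 12.13
tcp_pos: [0.45, -0.376, 0.1763]
tool_rot: [-2.787, 1.448, 0.005]
contact_force: [-0.7, -0.0, 0.6]
width: 0.475
grip_force: 0.0
```

Emit:
send_rows(motion=[[0, 0, 0, 0, 0, 0, 0], [0, 0, 0, 0, 0, 0, 0], [0, 0, 0, 0, 0, 0, 0], [0, 0, 0, 0, 0, 0, 0], [0, 0, 0, 0, 0, 0, 0]])

```text
time: 12.55
tcp_pos: [0.4509, -0.377, 0.1793]
tool_rot: [2.786, -1.45, 0.003]
contact_force: [-0.4, 1.2, 3.2]
width: 0.245
grip_force: 32.1
```

Emit:
send_rows(motion=[[0, 0, -0.03, 0, 0, 0, 0], [0, 0, -0.07, 0, 0, 0, 0], [0, 0, -0.11, 0, 0, 0, 0], [0, 0, -0.15, 0, 0, 0, 0], [0, 0, -0.17, 0, 0, 0, 0]])

```text
time: 12.97
tcp_pos: [0.4511, -0.3772, 0.3545]
tool_rot: [2.784, -1.449, 0.013]
contact_force: [1.5, -0.6, -0.6]
width: 0.245
grip_force: 31.7
```

```bash
python3 n.py 628 187 346 -6.5
```

```text
[ 451.1 -377.2  354.5] w 0.245 F [ 1.5 -0.6 -0.6] t 12.9667
[-360.8 -468.5    5.6] [  0.2  -0.5 -48.5]
```

Emit:
send_rows(motion=[[-0.12, -0.156, 0, 0, 0, 0, 0], [-0.12, -0.156, 0, 0, 0, 0, 0], [-0.12, -0.156, 0, 0, 0, 0, 0], [-0.12, -0.156, 0, 0, 0, 0, 0], [-0.12, -0.156, 0, 0, 0, 0, 0]])

```text
time: 13.38
tcp_pos: [0.5096, -0.186, 0.3483]
tool_rot: [-2.787, 1.449, -0.0]
contact_force: [0.5, -0.5, -0.9]
width: 0.244
grip_force: 31.7
```

Emit:
send_rows(motion=[[-0.12, -0.156, 0, 0, 0, 0, 0], [-0.12, -0.156, 0, 0, 0, 0, 0], [-0.12, -0.156, 0, 0, 0, 0, 0], [-0.12, -0.156, 0, 0, 0, 0, 0], [-0.12, -0.156, 0, 0, 0, 0, 0]])

```text
time: 13.8
tcp_pos: [0.5687, 0.002, 0.3484]
tool_rot: [-2.787, 1.448, -0.001]
contact_force: [0.3, -1.1, -1.1]
width: 0.243
grip_force: 31.7
```

Emit:
send_rows(motion=[[-0.12, -0.156, 0, 0, 0, 0, 0], [-0.12, -0.156, 0, 0, 0, 0, 0], [-0.12, -0.156, 0, 0, 0, 0, 0], [-0.12, -0.156, 0, 0, 0, 0, 0], [-0.12, -0.156, 0, 0, 0, 0, 0]])

```text
time: 14.22
tcp_pos: [0.6277, 0.1899, 0.3482]
tool_rot: [-2.787, 1.448, -0.0]
contact_force: [0.4, -1.3, -0.7]
width: 0.245
grip_force: 31.7
```

Emit:
send_rows(motion=[[0, 0, 0.02, 0, 0, -0.12, 0], [0, 0, 0.04, 0, 0, -0.24, 0], [0, 0, 0.06, 0, 0, -0.36, 0], [0, 0, 0.08, 0, 0, -0.48, 0], [0, 0, 0.09, 0, 0, -0.6, 0]])

```text
time: 14.63
tcp_pos: [0.6264, 0.1868, 0.2549]
tool_rot: [3.091, -0.552, -0.007]
contact_force: [-0.3, -0.4, -1.5]
width: 0.244
grip_force: 31.7
```

Emit:
send_rows(motion=[[0, 0, 0, 0, 0, -0.12, 0], [0, 0, 0, 0, 0, -0.245, 0], [0, 0, 0, 0, 0, -0.245, 0]])

```text
time: 14.88
tcp_pos: [0.6274, 0.1867, 0.2576]
tool_rot: [3.136, -0.177, -0.001]
contact_force: [0.6, -0.8, -0.7]
width: 0.244
grip_force: 31.7
```

```bash
python3 n.py 628 187 184 -6.5;python3 - <<'E'
from h import *
from cell import snapshot
s=snapshot('scene');t=snapshot('top')
cv2.imwrite('pics/a9.png',np.hstack([cv2.resize(s["frame"][120:270,300:440],(400,429)),cv2.resize(t["frame"][110:260,140:280],(400,429))]))
E
```

```text
[627.4 186.7 257.6] w 0.244 F [ 0.6 -0.8 -0.7] t 14.8833
[ 0.6 -0.4 73.6] [0. 0. 0.]
```

View pics/a9.png

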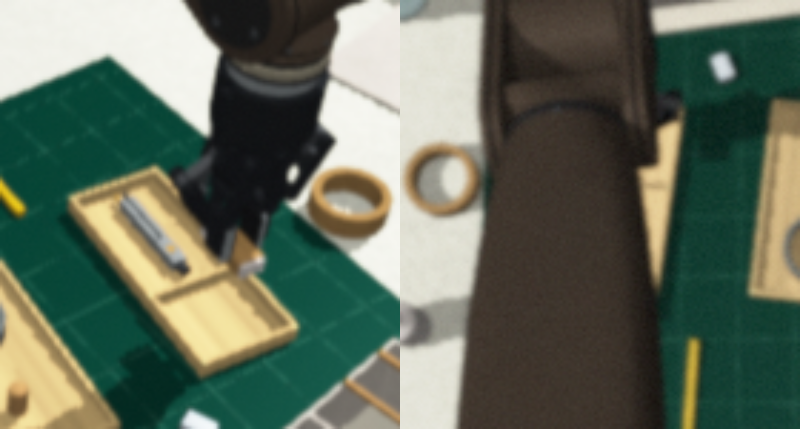

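The eraser is held level over the short bay, so I'll lower it.

Emit:
send_rows(motion=[[0, 0, 0.03, 0, 0, 0, 0], [0, 0, 0.055, 0, 0, 0, 0], [0, 0, 0.068, 0, 0, 0, 0], [0, 0, 0.073, 0, 0, 0, 0], [0, 0, 0.073, 0, 0, 0, 0]])

```text
time: 15.4
tcp_pos: [0.6273, 0.1867, 0.1846]
tool_rot: [3.136, -0.183, -0.004]
contact_force: [1.0, 0.7, -0.2]
width: 0.244
grip_force: 31.7
```

Emit:
send_rows(motion=[[0, 0, 0, 0, 0, 0, 0.5], [0, 0, 0, 0, 0, 0, 0.5], [0, 0, 0, 0, 0, 0, 0.5], [0, 0, -0.03, 0, 0, 0, 0.5], [0, 0, -0.07, 0, 0, 0, 0.5]])

```text
time: 15.82
tcp_pos: [0.6257, 0.1864, 0.2511]
tool_rot: [3.135, -0.182, -0.015]
contact_force: [0.5, -0.5, -0.1]
width: 0.501
grip_force: 0.0
```

Emit:
send_rows(motion=[[0, 0, -0.04, 0, 0, 0, 0.9], [0, 0, -0.08, 0, 0, 0, 0.9], [0, 0, -0.12, 0, 0, 0, 0.9], [0, 0, -0.12, 0, 0, 0, 0.9]])

```text
time: 16.15
tcp_pos: [0.6294, 0.1871, 0.3877]
tool_rot: [-3.132, 0.181, -0.031]
contact_force: [1.5, 0.4, 2.0]
width: 0.9
grip_force: 0.0
```

```bash
python3 n.py 447 387 300 -6.5
```

```text
[629.4 187.1 387.7] w 0.9 F [1.5 0.4 2. ] t 16.15
[-205.8 -177.1   84.6] [-0.3 -1.1 -0.1]
```

Emit:
send_rows(motion=[[-0.103, -0.089, 0.02, 0, 0, 0, 0.9], [-0.103, -0.089, 0.02, 0, 0, 0, 0.9], [-0.103, -0.089, 0.02, 0, 0, 0, 0.9], [-0.103, -0.089, 0.02, 0, 0, 0, 0.9], [-0.103, -0.089, 0.02, 0, 0, 0, 0.9]])

```text
time: 16.57
tcp_pos: [0.533, 0.2892, 0.3544]
tool_rot: [-3.137, 0.175, 0.002]
contact_force: [0.4, -0.1, 1.1]
width: 0.902
grip_force: 0.0
```

Emit:
send_rows(motion=[[-0.103, -0.089, 0.02, 0, 0, 0, 0.9], [-0.103, -0.089, 0.02, 0, 0, 0, 0.9], [-0.103, -0.089, 0.02, 0, 0, 0, 0.9], [-0.103, -0.089, 0.02, 0, 0, 0, 0.9], [-0.103, -0.089, 0.02, 0, 0, 0, 0.9]])

```text
time: 16.98
tcp_pos: [0.4421, 0.3886, 0.3347]
tool_rot: [3.136, -0.176, -0.0]
contact_force: [0.7, 0.8, 0.9]
width: 0.897
grip_force: 0.0
```

```bash
python3 n.py 447 387 203 -6.5;python3 - <<'E'
from h import *
from cell import snapshot
s=snapshot('scene');t=snapshot('top')
cv2.imwrite('pics/b1.png',np.hstack([cv2.resize(s["frame"][110:260,320:460],(400,429)),cv2.resize(t["frame"][120:270,110:250],(400,429))]))
for z in(0,.058,.088):print(proj(s,[.447,.387,z]))
E
```

```text
[442.1 388.6 334.7] w 0.897 F [0.7 0.8 0.9] t 16.9833
[  5.1   1.  131.7] [0.  0.  0.1]
[388.54477715 161.0053351 ]
[392.16517125 143.89121967]
[394.13809398 134.56493457]
```

View pics/b1.png

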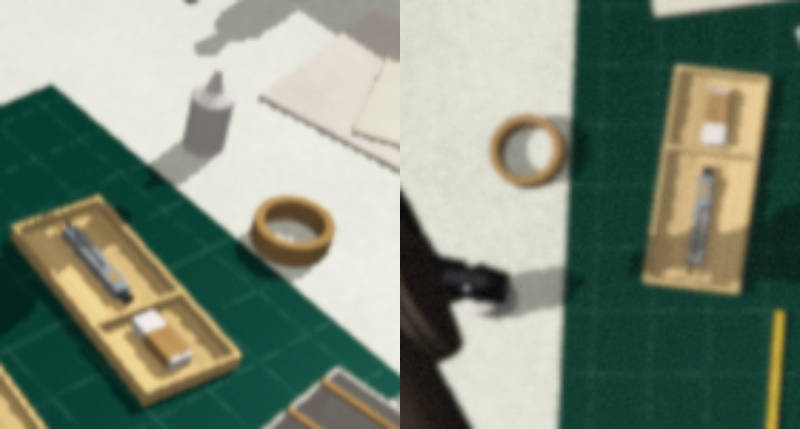

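The eraser lies flat in the short bay. The bottle is upright, with its nozzle at (395,135) in the scene view, about 2 mm farther in +y than I estimated.

Emit:
send_rows(motion=[[0.006, -0.001, 0.02, 0, 0, 0, 0.9], [0.006, -0.001, 0.055, 0, 0, 0, 0.9], [0.006, -0.001, 0.09, 0, 0, 0, 0.9], [0.006, -0.001, 0.12, 0, 0, 0, 0.9], [0.006, -0.001, 0.132, 0, 0, 0, 0.9]], force=30)

```text
time: 17.5
tcp_pos: [0.4498, 0.385, 0.1987]
tool_rot: [3.132, -0.185, -0.008]
contact_force: [-0.4, -0.5, -1.0]
width: 0.903
grip_force: 0.0
```

Emit:
send_rows(motion=[[0, 0, 0, 0, 0, 0, 0.6], [0, 0, 0, 0, 0, 0, 0.5], [0, 0, 0, 0, 0, 0, 0.3], [0, 0, 0, 0, 0, 0, 0.3], [0, 0, 0, 0, 0, 0, 0.3]])

```text
time: 17.92
tcp_pos: [0.4507, 0.3881, 0.2059]
tool_rot: [-3.134, 0.18, -0.008]
contact_force: [0.3, 0.2, 3.8]
width: 0.457
grip_force: 30.6
```

Emit:
send_rows(motion=[[0, 0, -0.02, 0, 0, 0, 0.3], [0, 0, -0.05, 0, 0, 0, 0.3], [0, 0, -0.08, 0, 0, 0, 0.3], [0, 0, -0.1, 0, 0, 0, 0.3], [0, 0, -0.1, 0, 0, 0, 0.3]])

```text
time: 18.33
tcp_pos: [0.4508, 0.3886, 0.3101]
tool_rot: [-3.129, 0.18, -0.016]
contact_force: [2.2, 0.8, 0.9]
width: 0.454
grip_force: 30.7
```

```bash
python3 n.py 525 6 303 -6.5;python3 - <<'E'
from h import *
from cell import snapshot
s=snapshot('scene');t=snapshot('top')
cv2.imwrite('pics/b2.png',np.hstack([cv2.resize(s["frame"][80:230,320:460],(400,429)),cv2.resize(t["frame"][120:270,110:250],(400,429))]))
E
```

```text
[450.8 388.6 310.1] w 0.454 F [2.2 0.8 0.9] t 18.3333
[117.5 371.7   5.4] [-0.4 -0.6 -0.1]
```

View pics/b2.png

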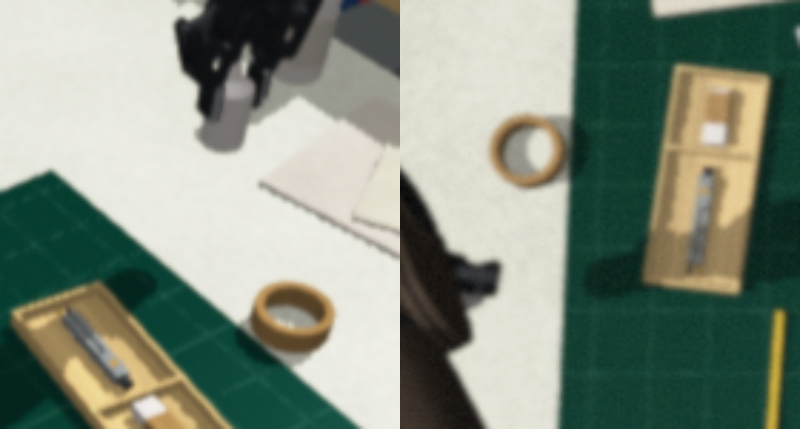

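The bottle is lifted upright between the fingers.

Emit:
send_rows(motion=[[0.006, 0.02, 0, 0, 0, 0, 0.3], [0.014, 0.045, 0, 0, 0, 0, 0.3], [0.023, 0.073, 0, 0, 0, 0, 0.3], [0.032, 0.103, 0, 0, 0, 0, 0.3], [0.041, 0.132, 0, 0, 0, 0, 0.3]])

```text
time: 18.85
tcp_pos: [0.474, 0.2503, 0.3005]
tool_rot: [3.135, -0.179, -0.006]
contact_force: [0.7, -0.7, -0.5]
width: 0.453
grip_force: 30.7
```

Emit:
send_rows(motion=[[0.009, 0.029, 0, 0, 0, 0, 0.3], [0.018, 0.058, 0, 0, 0, 0, 0.3], [0.027, 0.087, 0, 0, 0, 0, 0.3], [0.036, 0.116, 0, 0, 0, 0, 0.3], [0.045, 0.145, 0, 0, 0, 0, 0.3]])

```text
time: 19.27
tcp_pos: [0.5021, 0.1011, 0.3007]
tool_rot: [3.136, -0.181, -0.007]
contact_force: [0.1, -0.3, -0.4]
width: 0.461
grip_force: 30.7
```

Emit:
send_rows(motion=[[0.009, 0.029, 0, 0, 0, 0, 0.3], [0.018, 0.055, 0, 0, 0, 0, 0.3], [0.026, 0.078, 0, 0, 0, 0, 0.3], [0.031, 0.094, 0, 0, 0, 0, 0.3], [0.031, 0.094, 0, 0, 0, 0, 0.3]])

```text
time: 19.68
tcp_pos: [0.5228, 0.0031, 0.301]
tool_rot: [3.136, -0.186, -0.005]
contact_force: [-0.1, -0.2, -2.1]
width: 0.459
grip_force: 30.7
```

```bash
python3 n.py 525 6 210 -6.5;python3 - <<'E'
from h import *
from cell import snapshot,env
s=snapshot('scene');p=env.read_state()["tcp_pos"]
cv2.imwrite('pics/b3.png',cv2.resize(s["frame"][150:300,210:360],(600,600)))
for z in(-.205,-.147,-.185):print(z,(proj(s,p+[0,0,z])+.5-[210,150])*4)
print("collar",(proj(s,[.525,.006,.022])+.5-[210,150])*4)
E
```

```text
[522.8   3.1 301. ] w 0.459 F [-0.1 -0.2 -2.1] t 19.6833
[ 2.1 -3.3 91. ] [ 0.   0.2 -0.3]
-0.205 [304.3056414  230.33926662]
-0.147 [304.56195269 151.47219191]
-0.185 [304.39154507 203.90667562]
collar [308.75552076 323.37479186]
```

View pics/b3.png

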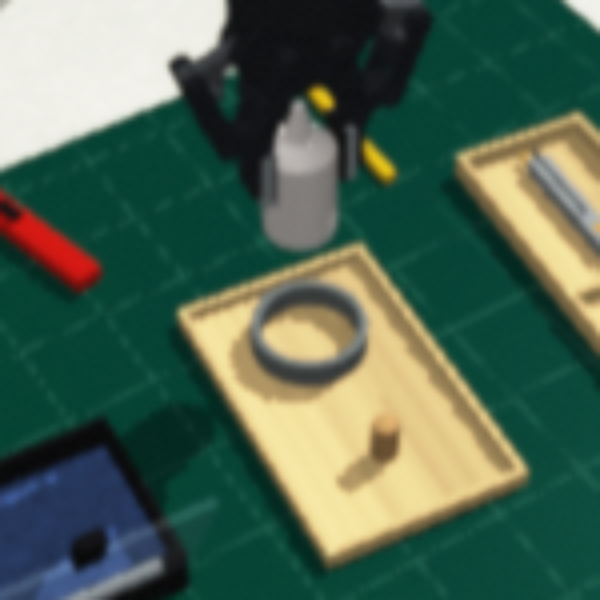

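The bottle is upright over the collar; its axis shows at crop x 300 against 304 predicted, about 3 mm off, so I'll correct as I lower. The collar is where I predicted.

Emit:
send_rows(motion=[[0.0045, -0.0042, 0.02, 0, 0, 0, 0.3], [0.0045, -0.0042, 0.04, 0, 0, 0, 0.3], [0.0045, -0.0042, 0.055, 0, 0, 0, 0.3], [0.0045, -0.0042, 0.067, 0, 0, 0, 0.3], [0.0045, -0.0042, 0.076, 0, 0, 0, 0.3]])

```text
time: 20.15
tcp_pos: [0.5269, 0.0103, 0.2246]
tool_rot: [-3.136, 0.179, 0.006]
contact_force: [-0.5, -0.4, -1.8]
width: 0.46
grip_force: 30.7
```

Emit:
send_rows(motion=[[0, 0, 0.006, 0, 0, 0, 0.3], [0, 0, 0.011, 0, 0, 0, 0.3], [0, 0, 0.014, 0, 0, 0, 0.3], [0, 0, 0.014, 0, 0, 0, 0.3]])

```text
time: 20.48
tcp_pos: [0.528, 0.0093, 0.2128]
tool_rot: [-3.136, 0.181, 0.0]
contact_force: [-0.0, 0.1, -1.4]
width: 0.461
grip_force: 30.7
```

```bash
python3 n.py 527 6 210 -6.5;python3 - <<'E'
from h import *
from cell import snapshot
s=snapshot('scene')
cv2.imwrite('pics/b4.png',cv2.resize(s["frame"][150:300,210:360],(600,600)))
E
```

```text
[528.    9.3 212.8] w 0.461 F [-0.   0.1 -1.4] t 20.4833
[-0.6  3.4  2.8] [-0.   0.  -0.1]
```

View pics/b4.png

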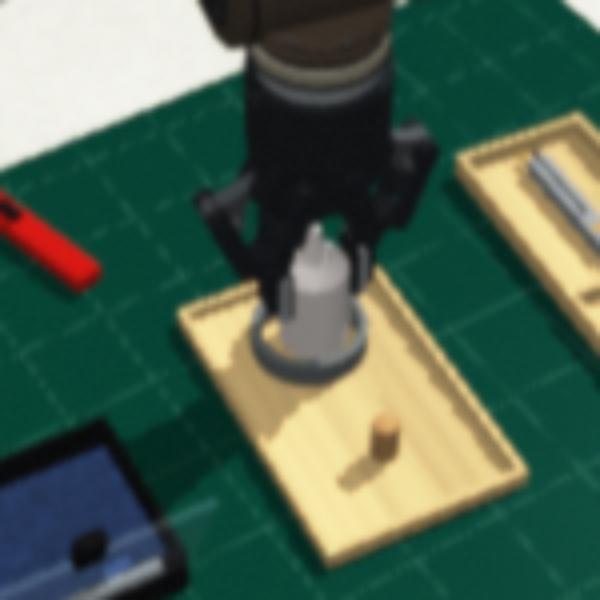

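The bottle is inside the collar, about 3 mm too far in +y (body at crop x 317, collar at 310). I'll correct that and set it down.

Emit:
send_rows(motion=[[-0.0005, 0.003, 0.001, 0, 0, 0, 0.3], [-0.0005, 0.003, 0.002, 0, 0, 0, 0.3], [-0.0005, 0.003, 0.003, 0, 0, 0, 0.3], [-0.0005, 0.003, 0.003, 0, 0, 0, 0.3]])

```text
time: 20.87
tcp_pos: [0.5271, 0.0061, 0.2101]
tool_rot: [3.136, -0.181, 0.0]
contact_force: [0.7, -0.6, -0.9]
width: 0.459
grip_force: 30.7
```

Emit:
send_rows(motion=[[0, 0, 0.001, 0, 0, 0, 0.3], [0, 0, 0.002, 0, 0, 0, 0.3], [0, 0, 0.002, 0, 0, 0, 0.3]])

```text
time: 21.12
tcp_pos: [0.5277, 0.0062, 0.2098]
tool_rot: [3.136, -0.18, -0.001]
contact_force: [-4.0, 0.3, 9.2]
width: 0.458
grip_force: 31.5
```

```bash
python3 n.py
```

```text
[527.7   6.2 209.8] w 0.458 F [-4.   0.3  9.2] t 21.1167
```

Contact, 9 N upward, so the bottle is on the tray floor. I'll release it in small opening steps and rise.

Emit:
send_rows(motion=[[0, 0, -0.001, 0, 0, 0, 0.55], [0, 0, -0.001, 0, 0, 0, 0.65], [0, 0, -0.001, 0, 0, 0, 0.8], [0, 0, -0.001, 0, 0, 0, 0.8], [0, 0, -0.001, 0, 0, 0, 0.8]])

```text
time: 21.53
tcp_pos: [0.527, 0.0063, 0.2087]
tool_rot: [-3.136, 0.181, 0.001]
contact_force: [0.4, -0.1, -0.5]
width: 0.8
grip_force: 0.0
```

Emit:
send_rows(motion=[[0, 0, -0.03, 0, 0, 0, 0.8], [0, 0, -0.07, 0, 0, 0, 0.8], [0, 0, -0.11, 0, 0, 0, 0.8], [0, 0, -0.14, 0, 0, 0, 0.8], [0, 0, -0.14, 0, 0, 0, 0.9]])

```text
time: 21.95
tcp_pos: [0.5291, 0.006, 0.3572]
tool_rot: [3.135, -0.18, 0.023]
contact_force: [1.1, -0.1, 1.2]
width: 0.895
grip_force: 0.0
```

```bash
python3 n.py 566.5 -363 350 -6.5
```

```text
[529.1   6.  357.2] w 0.895 F [ 1.1 -0.1  1.2] t 21.95
[ 79.3 362.3   8.7] [ 0.1 -0.8 -0.1]
```

Emit:
send_rows(motion=[[0, 0.181, 0, 0, 0, 0, 0.9], [0, 0.181, 0, 0, 0, 0, 0.9], [0, 0.181, 0, 0, 0, 0, 0.9], [0, 0.181, 0, 0, 0, 0, 0.9], [0, 0.181, 0, 0, 0, 0, 0.9]])

```text
time: 22.37
tcp_pos: [0.5055, -0.1775, 0.3486]
tool_rot: [3.134, -0.186, -0.0]
contact_force: [0.1, 0.8, 0.6]
width: 0.897
grip_force: 0.0
```

Emit:
send_rows(motion=[[0.077, 0.181, 0.02, 0, 0, 0, 0.9], [0.077, 0.181, 0.02, 0, 0, 0, 0.9], [0.077, 0.181, 0.02, 0, 0, 0, 0.9], [0.077, 0.181, 0.02, 0, 0, 0, 0.9], [0.077, 0.181, 0.02, 0, 0, 0, 0.9]])

```text
time: 22.78
tcp_pos: [0.562, -0.3652, 0.3275]
tool_rot: [-3.136, 0.183, 0.001]
contact_force: [0.1, 0.2, 0.9]
width: 0.899
grip_force: 0.0
```

```bash
python3 n.py 566.5 -363 177 -6.5
python3 - <<'E'
from h import *
from cell import snapshot
s=snapshot('scene');z=.018
for c in blobs(s,(5,60,40),(30,255,255),(118,308,160,345),30):print(rect(s,c,.012),cv2.boundingRect(c))
cv2.imwrite('pics/b5.png',cv2.resize(s["frame"][150:350,110:377],(800,600)))
E
```

```text
[ 562.  -365.2  327.5] w 0.899 F [0.1 0.2 0.9] t 22.7833
[  4.3  -2.7 150.4] [ 0.   0.  -0.2]
((568.2742919921875, -364.31060791015625), (57.309566497802734, 49.18955612182617), 0.08403463661670685) (125, 313, 27, 27)
```

View pics/b5.png

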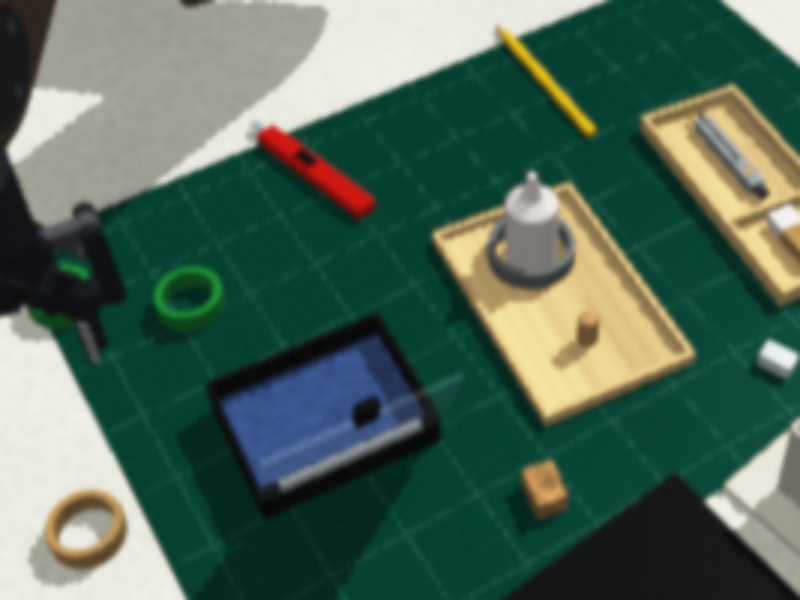

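The bottle stands in the collar, the lid is open and the roll is in place near (567,-364). I've also overrun the limit of 14 viewed pictures (this was the 16th). I'll view no more, and check the rest numerically.

Emit:
send_rows(motion=[[0.005, -0.002, 0.04, 0, 0, 0, 0.9], [0.005, -0.002, 0.08, 0, 0, 0, 0.9], [0.005, -0.002, 0.115, 0, 0, 0, 0.9], [0.005, -0.002, 0.14, 0, 0, 0, 0.9], [0.005, -0.002, 0.15, 0, 0, 0, 0.9]], force=20)

```text
time: 23.25
tcp_pos: [0.5651, -0.359, 0.1724]
tool_rot: [-3.13, 0.181, 0.013]
contact_force: [-1.1, 0.5, -0.6]
width: 0.898
grip_force: 0.0
```

Emit:
send_rows(motion=[[0, 0, 0, 0, 0, 0, 0.7], [0, 0, 0, 0, 0, 0, 0.6], [0, 0, 0, 0, 0, 0, 0.45], [0, 0, 0, 0, 0, 0, 0.45], [0, 0, 0, 0, 0, 0, 0.45]])

```text
time: 23.67
tcp_pos: [0.5679, -0.3613, 0.1815]
tool_rot: [3.134, -0.181, 0.005]
contact_force: [-0.0, -0.4, -1.0]
width: 0.57
grip_force: 21.1
```

Emit:
send_rows(motion=[[0, 0, -0.02, 0, 0, 0, 0.45], [0, 0, -0.06, 0, 0, 0, 0.45], [0, 0, -0.1, 0, 0, 0, 0.45], [0, 0, -0.14, 0, 0, 0, 0.45], [0, 0, -0.17, 0, 0, 0, 0.45]])

```text
time: 24.08
tcp_pos: [0.5674, -0.3609, 0.3547]
tool_rot: [3.132, -0.181, 0.008]
contact_force: [0.7, -0.0, -0.2]
width: 0.57
grip_force: 21.1
```

```bash
python3 n.py 614.5 -2.5 346 -6.5
```

```text
[ 567.4 -360.9  354.7] w 0.57 F [ 0.7 -0.  -0.2] t 24.0833
[   5.5 -361.5    7.4] [ 0.2 -0.3 -0.1]
```

Emit:
send_rows(motion=[[-0.03, -0.18, 0, 0, 0, 0, 0.45], [-0.03, -0.18, 0, 0, 0, 0, 0.45], [-0.03, -0.18, 0, 0, 0, 0, 0.45], [-0.03, -0.18, 0, 0, 0, 0, 0.45], [-0.03, -0.18, 0, 0, 0, 0, 0.45]])

```text
time: 24.5
tcp_pos: [0.5574, -0.1742, 0.3501]
tool_rot: [-3.135, 0.176, -0.001]
contact_force: [0.3, -0.6, -0.8]
width: 0.571
grip_force: 21.1
```

Emit:
send_rows(motion=[[0.035, -0.182, 0, 0, 0, 0, 0.45], [0.035, -0.182, 0, 0, 0, 0, 0.45], [0.035, -0.182, 0, 0, 0, 0, 0.45], [0.035, -0.182, 0, 0, 0, 0, 0.45], [0.035, -0.182, 0, 0, 0, 0, 0.45]])

```text
time: 24.92
tcp_pos: [0.6144, 0.0021, 0.3505]
tool_rot: [-3.136, 0.176, -0.005]
contact_force: [-0.1, -0.1, 0.6]
width: 0.565
grip_force: 21.1
```

Emit:
send_rows(motion=[[0, 0, 0.03, 0, 0, 0, 0.45], [0, 0, 0.06, 0, 0, 0, 0.45], [0, 0, 0.08, 0, 0, 0, 0.45], [0, 0, 0.08, 0, 0, 0, 0.45]])

```text
time: 25.25
tcp_pos: [0.612, -0.0014, 0.2643]
tool_rot: [-3.136, 0.18, 0.014]
contact_force: [-1.4, 0.4, -1.8]
width: 0.573
grip_force: 21.1
```

```bash
python3 n.py 614.5 -2.5 186.5 -6.5
python3 - <<'E'
from h import *
from cell import snapshot,env
s=snapshot('scene');p=env.read_state()["tcp_pos"]
q=p+[0,0,-.172];u,v=proj(s,q).astype(int);print(u,v,q)
for c in blobs(s,(5,60,40),(30,255,255),(u-28,v-26,u+28,v+24),40):print(np.round(rect(s,c,q[2])[0],1),rect(s,c,q[2])[1],cv2.boundingRect(c))
E
```

```text
[612.   -1.4 264.3] w 0.573 F [-1.4  0.4 -1.8] t 25.25
[ 3.3  0.8 77.7] [-0.   0.5 -0.1]
307 235 [ 0.61296388 -0.00168983  0.09496314]
[615.8  -7.7] (107.57891845703125, 107.03907775878906) (279, 218, 56, 41)
```

Emit:
send_rows(motion=[[0.003, 0.001, 0.01, 0, 0, 0, 0.45], [0.003, 0.001, 0.025, 0, 0, 0, 0.45], [0.003, 0.001, 0.04, 0, 0, 0, 0.45], [0.003, 0.001, 0.055, 0, 0, 0, 0.45], [0.003, 0.001, 0.065, 0, 0, 0, 0.45]])

```text
time: 25.72
tcp_pos: [0.6175, -0.0036, 0.2047]
tool_rot: [3.136, -0.182, 0.005]
contact_force: [-0.6, -0.2, -0.9]
width: 0.567
grip_force: 21.1
```

Emit:
send_rows(motion=[[0, 0, 0.005, 0, 0, 0, 0.45], [0, 0, 0.01, 0, 0, 0, 0.45], [0, 0, 0.013, 0, 0, 0, 0.45], [0, 0, 0.013, 0, 0, 0, 0.45]])

```text
time: 26.05
tcp_pos: [0.6168, -0.0032, 0.1912]
tool_rot: [3.136, -0.181, 0.001]
contact_force: [-0.0, 0.3, -0.4]
width: 0.566
grip_force: 21.1
```

```bash
python3 n.py 614.5 -2.5 185 -6.5
```

```text
[616.8  -3.2 191.2] w 0.566 F [-0.   0.3 -0.4] t 26.05
[-2.4 -0.4  6.2] [ 0.  -0.  -0.1]
```

Emit:
send_rows(motion=[[-0.002, 0, 0.002, 0, 0, 0, 0.45], [-0.002, 0, 0.004, 0, 0, 0, 0.45], [-0.002, 0, 0.0055, 0, 0, 0, 0.45], [-0.002, 0, 0.0055, 0, 0, 0, 0.45]])

```text
time: 26.38
tcp_pos: [0.6145, -0.0028, 0.1853]
tool_rot: [-3.136, 0.181, 0.0]
contact_force: [0.8, -1.0, -0.9]
width: 0.573
grip_force: 21.1
```

Emit:
send_rows(motion=[[0, 0, 0, 0, 0, 0, 0.65], [0, 0, 0, 0, 0, 0, 0.8], [0, 0, 0, 0, 0, 0, 0.85], [0, 0, 0, 0, 0, 0, 0.85], [0, 0, -0.02, 0, 0, 0, 0.85]])

```text
time: 26.8
tcp_pos: [0.6128, -0.0026, 0.2016]
tool_rot: [-3.135, 0.181, 0.013]
contact_force: [-0.4, 0.1, 0.3]
width: 0.85
grip_force: 0.0
```

Emit:
send_rows(motion=[[0, 0, -0.04, 0, 0, 0, 0.85], [0, 0, -0.08, 0, 0, 0, 0.85], [0, 0, -0.12, 0, 0, 0, 0.85], [0, 0, -0.15, 0, 0, 0, 0.85], [0, 0, -0.15, 0, 0, 0, 0.85]])

```text
time: 27.22
tcp_pos: [0.6165, -0.0031, 0.3652]
tool_rot: [3.135, -0.18, 0.025]
contact_force: [0.0, 0.0, 1.5]
width: 0.851
grip_force: 0.0
```

Emit:
send_rows(motion=[[-0.04, 0, 0, 0, 0, 0, 0.85], [-0.08, 0, 0, 0, 0, 0, 0.85], [-0.12, 0, 0, 0, 0, 0, 0.85], [-0.15, 0, 0, 0, 0, 0, 0.85], [-0.15, 0, 0, 0, 0, 0, 0.85]])

```text
time: 27.63
tcp_pos: [0.4608, 0.0155, 0.3529]
tool_rot: [-3.136, 0.18, 0.01]
contact_force: [-0.5, -0.4, -0.7]
width: 0.848
grip_force: 0.0
```

```bash
python3 n.py
python3 - <<'E'
from h import *
from cell import snapshot
s=snapshot('scene');z=pickle.load(open("scene0.pkl","rb"))
d=cv2.absdiff(s["frame"],z["frame"]).max(2)
print("expected roll top centre",proj(s,[.6145,-.0025,.022]),"radius px",proj(s,[.6145,-.0025,.022])-proj(s,[.6145,.0225,.022]))
g=cv2.cvtColor(s["frame"],cv2.COLOR_BGR2HSV)
for v in range(238,284,3):print(v," ".join("%3d"%g[v,u,1] for u in range(280,334,3)))
E
```

```text
[460.8  15.5 352.9] w 0.848 F [-0.5 -0.4 -0.7] t 27.6333
expected roll top centre [306.06410626 258.07717797] radius px [-9.47385148  4.91897384]
238  22   9  12  10   6   8  15  95 104 105 103 112 111 102 176 218 192 218
241  17  15  17  17  15  17  62 104 103 105 101 103 113 112  92 210 225 210
244  44  13  13  18  13  95 101 100 104 103 105 101 106 113 111  76 218 218
247 112 108 108 110 106  95  97  99 102 104 104 104 100 108 114 105 101 218
250 106 108 108 102  99  97  95 110 123 126 117 105 102 101 110 113 100 188
253  91  93  91  94  99  99 129 139 138 134 139 135 113  99 105 112 114  91
256  91  91  93  89  95 113 140 134 133 129 136 139 132 105  99 106 113 109
259  90  90  91  90  90 123 132 112 136 134 115 123 137 106 105 101 109 114
262  87  90  90  92 108 126 130 107 137 137 114 120 137 106 105 103 102 112
265  91  87  90  95 110 120 142 135 137 135 127 136 136 103 103 104 101 105
268 100  88  89  95 111 111 131 138 138 138 141 137 113 104 102 105 104  99
271 111  93  87  91 111 112 111 119 133 134 131 111  96 103 104 101 102 104
274 102 108  89  88 107 109 112 113 111 112 101  94  94  98 102 108 113 104
277 236  99  95  87  90  91  97  99  95 100  97  94  99 111 113  94  99 219
280 217 194 112  91  87  90  88  91  90  97 105 112 112  80 156 216 215 190
283 220 230  77 103  88  88  91  96 108 114 104  72 206 228 222 198 213 211
```

The roll ring (columns 297–317, rows 250–271) sits flat around the post. Last, I'll check numerically that nothing else has changed since b5 and that the large roll hasn't moved.

Run:
```python
from h import *
from cell import snapshot
s=snapshot('scene')["frame"];z=pickle.load(open("scene0.pkl","rb"))["frame"]
a=cv2.imread("pics/b5.png").astype(int);b=cv2.resize(s[150:350,110:377],(800,600)).astype(int)
D=np.abs(a-b).max(2)
for n,(x0,y0,x1,y1) in dict(case=(200,310,450,520),bottle=(480,165,585,290),draw=(640,80,800,300)).items():
    print(n,round((D[y0:y1,x0:x1]>45).mean(),3))
print("large",round((np.abs(s[175:205,405:440].astype(int)-z[175:205,405:440]).max(2)>45).mean(),3))
```

```text
case 0.009
bottle 0.0
draw 0.0
large 0.0
```

```bash
python3 -c "
from cell import workorder;print(workorder.sign_off())"
```

```text
the job is handed in; nothing more can be done
None
```

Both kits are made up in the order asked and handed in at about 28 s on the robot clock; the final image checks showed everything in place, but I viewed 16 pictures, two over the limit of 14.

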